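# Zero the scale touch-free and point out the stock to pour

### The job

The empty white bottle stands on the scale, ready for its pour. Zero the scale without touching it: hold the tip of the tool, pointing straight down, still for about two seconds just above the blue-ringed touch-free tare sensor on the scale's front strip, and do not set off the white-ringed units sensor. Then show the person at the table which stock to pour by pointing straight down at the yellow cap among the amber bottles, the tip a finger's breadth above it, and finish while still pointing there; touch and move nothing throughout.

Things in the scene. Friction and masses are not known exactly. Their poses are not given: they have to be found in the camera images.
- tare_sensor (a point): Top centre of the scale's touch-free TARE sensor: dark round window in a BLUE ring 29 mm across, flush in the black strip along the scale's front (robot) edge, right of the display as the robot sees it, 29 mm above the table. It sees a tip held still straight above it, 5 to 40 mm over the window and within 20 mm sideways. x to the scale's rear, y to its left, z up.
- units_sensor (a point): Centre of the top of the like sensor that changes the UNITS: dark window in a WHITE ring, left of the display, 120 mm from the tare sensor, same height and same range. It must not be set off.
- scale: Flat bench scale, 230 mm deep, 180 wide, 26 high: steel weighing plate over the rear 167 mm, black control strip 58 mm deep in front with a grey-green display between the two sensors. Fixed in the tray, 3 mm above the table, within 20 degrees of square to the robot. Origin under its centre; x to its rear, y to its left, z up.
- tray: Aluminium sheet tray 330 x 450 x 28 mm high under the scale, fixed; origin under its centre, x along the 330 mm side. Left of it lie three droppers, flat; behind it stand a candle jar and a funnel, 85 mm tall, and behind the amber bottles a tray of white bottles 133 mm tall.
- pan_bottle: Empty white plastic bottle, 40 mm across, 130 mm tall, open neck, standing loose on the weighing plate (20 g, tips easily), its axis 120 to 150 mm behind the line of the two sensors. Origin under its centre.
- stock_yellow: Amber (nearly black-brown) round glass bottle with a YELLOW screw cap: 72 mm across, 185 mm tall with the cap, loose, about 0.55 kg. Origin under its centre. It stands among four equal bottles with other caps, neighbours about 80 to 180 mm apart from centre to centre, in any of their places.
- yellow_cap (a point): Centre of the top of the yellow cap, 185 mm above the table; the cap is 31 mm across and 24 mm high. z up.
- stock_black: The same amber bottle with a BLACK cap, 72 mm across, 185 mm tall, loose. Origin under its centre.
- stock_white: The same amber bottle with a WHITE cap, 72 mm across, 185 mm tall, loose. Origin under its centre.
- stock_green: The same amber bottle with a GREEN cap, 72 mm across, 185 mm tall, loose. Origin under its centre.
- stock_red: The same amber bottle with a RED cap, 72 mm across, 185 mm tall, loose. Origin under its centre.
Mind the look-alikes: they are no part of the job. Leave any purple or turquoise look-alike of the stock_yellow alone. Of the things that look like the pan_bottle, the larger one is meant.

How it is judged (in metres and radians):
On the way, in this order (a step that is already met when the one before it is completed fails the run):
1. the tip is held straight above the blue-ringed tare sensor, about 2 to 47 mm over it and within 20 mm sideways, tool pointing down, for 1.5 s (horizontal distance between the grasp point and tare_sensor below 0.02 m and z of the grasp point in the frame of tare_sensor between 0.021 and 0.066 m and angle between the grasp point's own z axis and vertical above 2.75 rad), for 1.5 s.
2. then the tip is held straight above the yellow cap, about 2 to 47 mm over it and within 20 mm sideways, tool pointing down, for 1 s (horizontal distance between the grasp point and yellow_cap below 0.02 m and z of the grasp point in the frame of yellow_cap between 0.021 and 0.066 m and angle between the grasp point's own z axis and vertical above 2.75 rad), for 1 s.
At the end, for the whole second after the job is handed in: The robot still points at the yellow cap, touching nothing: tool within 22 degrees of straight down, tip some 2 to 47 mm above the cap, within 20 mm of its centre sideways; bottles upright and all within 8 mm of where it began (all of step 2 and linear speed of stock_yellow below 0.02 m/s and angle between each of stock_yellow, pan_bottle's own z axis and vertical below 0.05 rad and not (distance of any of pan_bottle, stock_yellow, stock_black, stock_white, stock_green, stock_red from where it was at the start of the episode above 0.008 m)).
It fails at once if the fingers or the arm touch anything (more than 0.5 N) (contact force between any of the fingers, the arm and anything else above 0.5 N).
It fails at once if the units sensor is set off: the tool comes as near above it as it should above the tare sensor (horizontal distance between the grasp point and units_sensor below 0.02 m and z of the grasp point in the frame of units_sensor below 0.066 m).
It fails at once if a bottle is moved, lifted or carried more than 8 mm (distance of any of pan_bottle, stock_yellow, stock_black, stock_white, stock_green, stock_red from where it was at the start of the episode above 0.008 m).
It fails at once if a bottle is tipped (angle between any of pan_bottle, stock_yellow, stock_black, stock_white, stock_green, stock_red's own z axis and vertical above 0.1 rad).
It also fails if it takes over 48 s, if anything falls off the work surface, if the arm or the gripper's body presses on something with over 40 N, if the wrist force passes 120 N, or if a joint passes its speed limit or range.

### The arm

A 6-joint arm with a two-finger parallel gripper is mounted at the origin on the work surface. World frame = base frame: x ahead of the robot, y to its left, z up, the work surface at z = 0. Lengths are in mm, angles in degrees, forces in N, time in s.
With the tool pointing down it reaches from about 250 to 775 mm from the base axis. Payload 8.9 kg.
Tool frame: the origin (TCP) lies between the finger pads; the fingertips stand 11 mm ahead of it and the grasp point (between the pads) lies 8 mm behind it; z points along the fingers, y is the line along which they close (so a half turn about z gives the same grasp; the last joint's range is limited). The gripper opens to 85 mm and grips with 20 to 120 N. Pads are 22 mm wide; open, the fingers measure 114 mm over their backs; the gripper's body (76 mm by 85 mm) begins 54 mm behind the grasp point. The pads swing forward as they close: fully open they stand 13 mm farther back than shut.
Start: joints at [-7.981, 16.656, -8.789, 64.555, 0, 82.019], TCP at [524.999, 0.004, 242.305] pointing down, gripper open.
Joint ranges: [-144.48, 144.48], [-52.06, 99.96], [-74.48, 78.29], [-112.23, 115.85], [-86.99, 84.42], [-180, 180]. Speed limits (degrees/s): [127.2, 127.2, 159.86, 180, 180, 180].

### API

Orientations are given as [roll, pitch, yaw] about the fixed x, y, z axes, in that order (R = Rz(yaw) Ry(pitch) Rx(roll)).
In Python, from plant import read_state, viewer, order gives the robot as it stands.
- The arm moves only by the tool carry_out, never from a script. Its argument "commands" is text: rows parted by semicolons, each of 7 numbers parted by spaces: the shift along the world's x, y, z scaled (see below), then the turn, a rotation vector about the world's x, y, z scaled (see below), then the finger opening in mm, from 0 to 85.4. A call has 1 to 20 rows; each row shifts and turns the commanded pose from where the row before left it; what a row does not reach is not made up. The controller multiplies each number of a shift by 0.02 m and each number of a turn by 0.1 rad. A row lasts 1/10 s, in which the tool goes at most 50 mm and 8.59 degrees, less where a joint would pass 70% of its speed; a pose out of reach is approached as far as the arm can. A call with a number of a shift or a turn outside -1 to 1 is refused whole. A call with a gripper value outside its range is refused whole. The fingers move at their own pace and stop on an object; the grip force is fixed at half the most. Time passes only in rows, so rows that do not move let the fingers close. It gives the time, the measured TCP pose, the force, the opening and the grip force at its end, in the units of the state.
- read_state(): the state, without advancing time (a new reading comes with each control period).
- viewer.camera(name): name is "scene" or "side" or "wrist"; returns a dict with "img" (420x560x3 uint8, red, green, blue), "range_z" (420x560 float32, mm along the optical axis (not along the pixel's ray), 0 where there is no reading), "intrinsics" (3x3 intrinsics, pixels), "distortion" ([k1, k2, p1, p2, k3] as OpenCV has them; the pictures are not rectified), "world_from_camera" (4x4, takes a point from camera to world coordinates); the wrist camera has in their place "mount" (4x4, takes a point from camera to tool coordinates, whose origin is the TCP and whose axes are the flange's). Camera axes: x right, y down, z forward; pixel columns grow to the right and rows downward; lengths in mm; the calibration is good to about 2 mm. A picture is of the moment at which its call begins: read the wrist's pose just before it.
- order.close_job(): hands the job in; it is judged then, once.
The state is a dict: "clock": time; "joint_pos": joint angles; "joint_velocities": joint speeds; "tau": joint torques, N m; "ee_pos": TCP position; "ee_rot": TCP orientation; "contact_force": force on the tool from outside, world axes, zero at the start; "wrist_torque": the same for the moment, N m; "gripper_width": opening from 0.0 (shut) to 1.0 (fully open); "finger_force": force on a finger pad.
Only numpy, scipy, OpenCV 4.12 (cv2) and the standard library are available. Lean on these libraries where they do the work, as an engineer would, in place of code of your own. Each camera call takes 0.05 s, during which the arm holds its last target. There are 200 camera calls.

## Working session

There is one attempt and no reset: what is moved stays moved. The work goes in short steps, Python scripts to look and compute and a tool call to move; the robot and the scene stay as the last step left them, time stands still between calls to the robot, and variables do not carry over. Pictures are saved under pics/ and viewed, at most 10 in all, crops included, and the job is handed in when it is done.

Besides the shell and the picture viewer there is one more tool, called after "Emit:" as a command line: name --argument value ..., lists and objects as JSON in quotes. carry_out: Moves the arm, as the interface text tells. Shifts and turns lie within -1 to 1; 1 stands for 0.02 m of shift or 0.1 rad of turn. Its arguments: {"type":"object","properties":{"commands":{"type":"string"}},"required":["commands"]}

```bash
mkdir -p pics
python3 - <<'E'
from plant import read_state, viewer
import cv2,pickle,numpy as np
print(read_state())
d={}
for n in ("scene","side","wrist"):
    c=viewer.camera(n); d[n]=c
    cv2.imwrite(f"pics/{n}0.png",c["img"][:,:,::-1])
pickle.dump(d,open("d0.pkl","wb"))
print(d["scene"]["world_from_camera"].round(2),d["side"]["world_from_camera"].round(2),d["wrist"]["mount"].round(2),d["scene"]["distortion"])
E
```

```text
{'clock': 0.0, 'joint_pos': array([-7.98319261e+00,  1.66902738e+01, -8.82974589e+00,  6.45545902e+01,
       -1.34821224e-03,  8.20209504e+01]), 'joint_velocities': array([-0.07112843, -0.00992365,  0.12843204, -0.01180373, -0.05453636,
       -0.04437853]), 'tau': array([-3.46096487e-03, -5.37150800e+01,  3.31364536e+01,  1.60375424e-02,
       -3.39078597e-04,  1.08972756e-05]), 'ee_pos': array([5.24587120e+02, 3.69671181e-02, 2.41728714e+02]), 'ee_rot': array([-1.79925925e+02, -9.02150906e-03,  8.99958520e+01]), 'contact_force': array([-0.50757279, -0.09406581,  0.28274521]), 'wrist_torque': array([-0.07333149, -0.02237766,  0.0213265 ]), 'finger_force': 0.0, 'gripper_width': 1.0025259492673766}
[[-6.30000e-01  4.50000e-01 -6.30000e-01  1.31247e+03]
 [ 7.80000e-01  3.60000e-01 -5.20000e-01  6.33630e+02]
 [-0.00000e+00 -8.20000e-01 -5.80000e-01  8.91270e+02]
 [ 0.00000e+00  0.00000e+00  0.00000e+00  1.00000e+00]] [[ 8.2000e-01 -3.2000e-01  4.8000e-01 -2.0960e+01]
 [-5.8000e-01 -4.7000e-01  6.7000e-01 -7.0399e+02]
 [ 1.0000e-02 -8.2000e-01 -5.7000e-01  7.3441e+02]
 [ 0.0000e+00  0.0000e+00  0.0000e+00  1.0000e+00]] [[  -0.     -0.95   -0.31   78.88]
 [   1.     -0.     -0.     -0.86]
 [   0.     -0.31    0.95 -130.25]
 [   0.      0.      0.      1.  ]] [-0.13644858  0.          0.          0.          0.        ]
```

View pics/scene0.png

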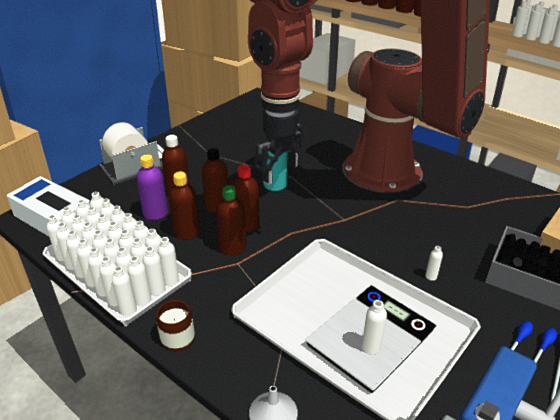

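View pics/side0.png

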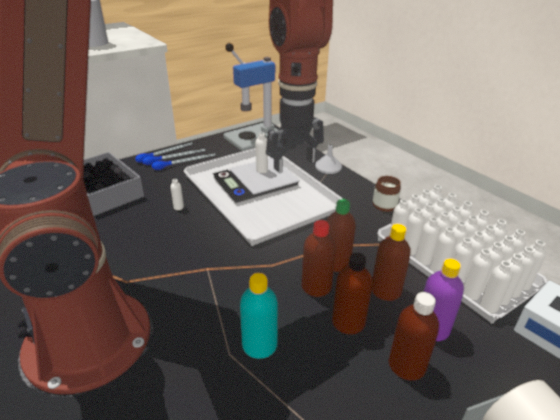

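View pics/wrist0.png

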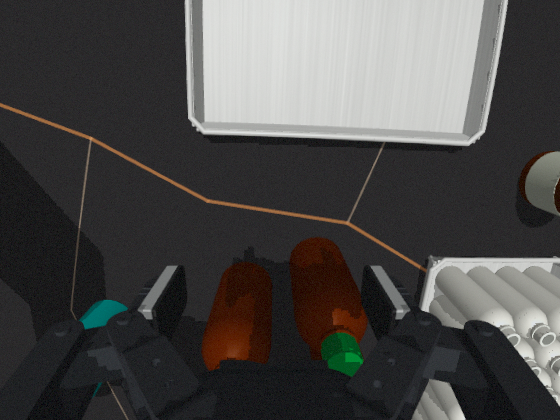

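The scene view shows the amber bottle's yellow cap at about (180,179), the tare ring at (374,296) and the units ring at (418,324). In the side view they are at (398,232), (238,190) and (222,173). The purple and turquoise look-alikes also have yellow caps. Next I triangulate.

```bash
cat > h.py <<'E'
import cv2,numpy as np
def ray(c,T,p):
    n=cv2.undistortPoints(np.array([[p]],float),np.array(c["intrinsics"]),np.array(c["distortion"]))[0,0]
    return T[:3,3],T[:3,:3]@np.array([n[0],n[1],1])
def plane(c,T,p,z):
    o,d=ray(c,T,p); return o+d*(z-o[2])/d[2]
def tri(r):
    A=0;b=0
    for o,d in r:
        d=d/np.linalg.norm(d);P=np.eye(3)-np.outer(d,d);A=A+P;b=b+P@o
    x=np.linalg.solve(A,b)
    return x,[np.linalg.norm(np.cross(x-o,d/np.linalg.norm(d))) for o,d in r]
def blob(img,col,p,r):
    h=cv2.cvtColor(img,cv2.COLOR_RGB2HSV).astype(int);H,S,V=h[...,0],h[...,1],h[...,2]
    m={"yellow":(H>18)&(H<35)&(S>120)&(V>80),"green":(H>40)&(H<85)&(S>100)&(V>40),
       "red":((H<5)|(H>174))&(S>170)&(V>130),"white":(S<50)&(V>150),"blue":(H>100)&(H<130)&(S>130)&(V>60),"black":(V<40)}[col]
    q=np.zeros_like(m);y,x=p[1],p[0];q[max(y-r,0):y+r+1,max(x-r,0):x+r+1]=1
    n,l,s,c=cv2.connectedComponentsWithStats((m&q).astype(np.uint8))
    i=1+np.argmax(s[1:,4]);return c[i],s[i]
E
python3 - <<'E'
import pickle,numpy as np
from h import *
d=pickle.load(open("d0.pkl","rb"))
L={"yellow":((180,179),(398,232),173),"green":((229,193),(343,208),173),"red":((244,172),(321,230),173),"white":((172,141),(425,304),173),
"tare":((374,296),(238,190),29),"units":((418,324),(222,173),29),"purpcap":((147,162),(452,268),173)}
for k,(a,b,z) in L.items():
    col={"tare":"blue","units":"white","purpcap":"yellow"}.get(k,k); R=[]
    for n,p in(("scene",a),("side",b)):
        c=d[n];q,s=blob(c["img"],col,p,9 if z<50 else 12);T=c["world_from_camera"]
        R.append(ray(c,T,q));print(k,n,q.round(1),s,plane(c,T,q,z).round(0))
    x,e=tri(R);print("  ",x.round(1),np.round(e,1))
for k,a,b in (("black",(213,155),(357,263)),("panbottle top",(377,304),(262,138))):
    x,e=tri([ray(d[n],d[n]["world_from_camera"],p) for n,p in(("scene",a),("side",b))]);print(k,x.round(0),np.round(e,1))
E
```

```text
yellow scene [179.7 178.3] [174 171  13  15 167] [ 612. -255.  173.]
yellow side [397.7 232. ] [390 224  16  18 234] [ 612. -256.  173.]
   [ 612.  -255.5  172.7] [0.4 0.4]
green scene [228.7 192.3] [222 185  14  15 178] [ 579. -115.  173.]
green side [342.8 206.5] [337 199  12  16 150] [ 580. -117.  173.]
   [ 579.9 -116.2  172.7] [1.3 1.3]
red scene [244.4 172.3] [238 165  12  14  98] [ 488. -146.  173.]
red side [321.2 229.2] [314 222  15  15 167] [ 483. -156.  173.]
   [ 485.5 -151.1  169.2] [1.9 1.9]
white scene [171.4 140.5] [166 135  12  12 120] [ 493. -422.  173.]
white side [424.4 302.6] [414 292  22  23 379] [ 497. -421.  173.]
   [ 494.9 -421.3  174.1] [0.9 0.9]
tare scene [373.3 296. ] [367 291  14  11  80] [528. 277.  29.]
tare side [238.5 191.7] [234 189  11   6  42] [525. 272.  29.]
   [526.7 275.7  26.7] [0.5 0.5]
units scene [417.5 324.3] [411 319  14  11  68] [542. 397.  29.]
units side [221.4 167.2] [213 164  19   9 138] [556. 436.  29.]
   [547.  404.   42.9] [7.2 7.2]
purpcap scene [146.5 160.5] [140 154  14  14 142] [ 609. -391.  173.]
purpcap side [450.7 267.4] [442 258  19  20 274] [ 612. -390.  173.]
   [ 610.2 -390.6  173.8] [0.5 0.5]
black [ 474. -276.  170.] [1.1 1.1]
panbottle top [654. 341. 148.] [3.3 3.3]
```

Emit:
carry_out --commands "0 0.3 0 0 0 0 0;0 0.6 0 0 0 0 0;0 1 0 0 0 0 0;0 1 0 0 0 0 0;0 1 0 0 0 0 0;0 1 0 0 0 0 0;0 1 0 0 0 0 0;0 1 0 0 0 0 0;0 1 0 0 0 0 0;0 1 0 0 0 0 0;0 1 0 0 0 0 0;0 1 0 0 0 0 0;0 1 0 0 0 0 0;0 1 0 0 0 0 0;0.1 0.5 0 0 0 0 0;0 0.3 0 0 0 0 0;0 0 0 0 0 0 0;0 0 0 0 0 0 0;0 0 0 0 0 0 0"

```text
clock: 2.05
ee_pos: [527.1, 273.3, 242.4]
ee_rot: [-180.0, 0.0, 90.0]
contact_force: [-0.1, -0.7, 0.0]
gripper_width: -0.002
finger_force: 0.0
```

```bash
cat > w.py <<'E'
import sys
from plant import read_state, viewer
from scipy.spatial.transform import Rotation as Ro
from h import *
s=read_state();c=viewer.camera("wrist")
T=np.eye(4);T[:3,:3]=Ro.from_euler("xyz",s["ee_rot"],degrees=True).as_matrix();T[:3,3]=s["ee_pos"];T=T@c["mount"]
print(s["clock"],s["ee_pos"].round(1),s["ee_rot"].round(1),s["gripper_width"])
n,col,z=sys.argv[1],sys.argv[2],float(sys.argv[3])
pt=np.append([float(v) for v in sys.argv[4:7]],1);q=(np.linalg.inv(T)@pt)[:3]
pix=cv2.projectPoints(q[None],np.zeros(3),np.zeros(3),np.array(c["intrinsics"]),np.array(c["distortion"]))[0][0,0]
print("expected",pix)
b,st=blob(c["img"],col,tuple(pix.astype(int)),int(sys.argv[7]));b=np.array([st[0]+(st[2]-1)/2,st[1]+(st[3]-1)/2]) if col=="blue" else b
print(b,st,plane(c,T,b,z).round(1))
cv2.imwrite(f"pics/{n}.png",c["img"][:,:,::-1])
E
python3 w.py tare1 blue 29 527 275 29 45
```

```text
2.05 [527.1 273.3 242.4] [-180.    0.   90.] -0.0018181141568541059
expected [274.36844532 181.69385452]
[275.5 177.5] [263 165  26  26 313] [528.3 279.9  29. ]
```

View pics/tare1.png

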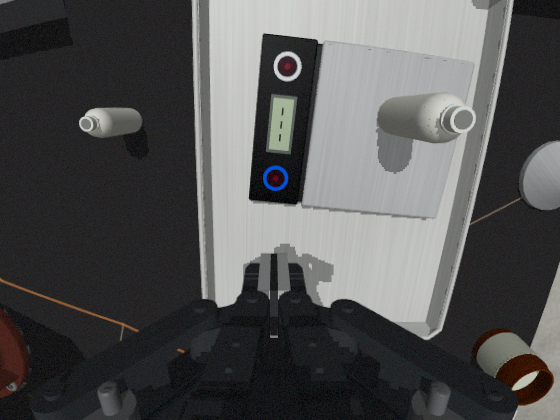

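The wrist view shows the blue ring at (275,178), the white ring farther off at (288,66), and the pan bottle well to the right at (430,115). The descent path is clear.

Emit:
carry_out --commands "0.05 0.2 -0.3 0 0 0 0;0 0 -0.6 0 0 0 0;0 0 -1 0 0 0 0;0 0 -1 0 0 0 0;0 0 -1 0 0 0 0;0 0 -1 0 0 0 0;0 0 -1 0 0 0 0;0 0 -0.8 0 0 0 0;0 0 -0.7 0 0 0 0;0 0 -0.6 0 0 0 0;0 0 -0.5 0 0 0 0;0 0 -0.3 0 0 0 0;0 0 0 0 0 0 0;0 0 0 0 0 0 0;0 0 0 0 0 0 0;0 0 0 0 0 0 0"

```text
clock: 3.7
ee_pos: [528.4, 278.2, 66.9]
ee_rot: [179.9, -0.0, 90.0]
contact_force: [0.0, 0.1, 0.2]
gripper_width: -0.002
finger_force: 0.0
```

Emit:
carry_out --commands "0 0 0 0 0 0 0;0 0 0 0 0 0 0;0 0 0 0 0 0 0;0 0 0 0 0 0 0;0 0 0 0 0 0 0;0 0 0 0 0 0 0;0 0 0 0 0 0 0;0 0 0 0 0 0 0;0 0 0 0 0 0 0;0 0 0 0 0 0 0;0 0 0 0 0 0 0;0 0 0 0 0 0 0;0 0 0 0 0 0 0;0 0 0 0 0 0 0;0 0 0 0 0 0 0;0 0 0 0 0 0 0;0 0 0 0 0 0 0;0 0 0 0 0 0 0;0 0 0 0 0 0 0;0 0 0 0 0 0 0"

```text
clock: 5.7
ee_pos: [528.0, 278.0, 66.3]
ee_rot: [180.0, -0.0, 90.0]
contact_force: [0.5, -0.6, 0.1]
gripper_width: 0.0
finger_force: 0.0
```

```bash
python3 w.py tare2 blue 29 528 278 29 45
```

```text
5.7 [528.  278.   66.3] [180.  -0.  90.] 0.00013817640503061964
expected [275.17718219 249.08998336]
[275.  243.5] [251 224  49  40 697] [527.9 281.7  29. ]
```

View pics/tare2.png

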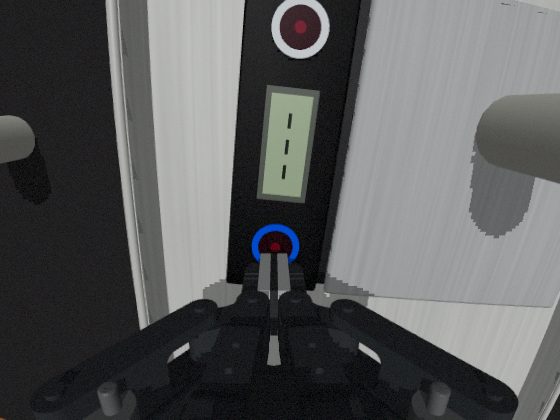

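The ring's visible part runs from rows 224 to about 272 at column 275, centred where expected (275,249), so the tip is over the tare sensor and has held for 2 s. Next I rise and cross to the yellow cap.

Emit:
carry_out --commands "0 0 0.3 0 0 0 0;0 0 0.6 0 0 0 0;0 0 1 0 0 0 0;0 0 1 0 0 0 0;0 0 1 0 0 0 0;0 0 1 0 0 0 0;0 0 1 0 0 0 0;0 0 1 0 0 0 0;0 0 1 0 0 0 0;0 0 1 0 0 0 0;0 -0.4 0.7 0 0 0 0;0 -0.8 0.4 0 0 0 0;0 -1 0 0 0 0 0;0 -1 0 0 0 0 0;0 -1 0 0 0 0 0;0 -1 0 0 0 0 0;0 -1 0 0 0 0 0;0 -1 0 0 0 0 0;0 -1 0 0 0 0 0;0 -1 0 0 0 0 0"

```text
clock: 7.75
ee_pos: [527.3, 92.0, 266.2]
ee_rot: [-180.0, 0.0, 90.0]
contact_force: [0.6, 0.4, -0.2]
gripper_width: 0.003
finger_force: 0.0
```

Emit:
carry_out --commands "0.2 -1 0 0 0 0 0;0.3 -1 0 0 0 0 0;0.3 -1 0 0 0 0 0;0.3 -1 0 0 0 0 0;0.3 -1 0 0 0 0 0;0.3 -1 0 0 0 0 0;0.3 -1 0 0 0 0 0;0.3 -1 0 0 0 0 0;0.3 -1 0 0 0 0 0;0.3 -1 0 0 0 0 0;0.3 -1 0 0 0 0 0;0.3 -1 0 0 0 0 0;0.3 -1 0 0 0 0 0;0.2 -1 0 0 0 0 0;0.2 -1 0 0 0 0 0;0 -0.8 0 0 0 0 0;0 -0.5 0 0 0 0 0;0 -0.3 0 0 0 0 0;0 0 0 0 0 0 0;0 0 0 0 0 0 0"

```text
clock: 9.75
ee_pos: [611.9, -237.5, 266.4]
ee_rot: [-180.0, -0.0, 90.0]
contact_force: [0.1, 0.5, -0.6]
gripper_width: 0.001
finger_force: 0.0
```

```bash
python3 w.py cap1 yellow 185 612 -255 185 45
```

```text
9.75 [ 611.9 -237.5  266.4] [-180.   -0.   90.] 0.0012354530462367495
expected [275.00885941 245.23108201]
[275.60165975 234.42254495] [ 255  212   42   44 1446] [ 612.4 -246.2  185. ]
```

View pics/cap1.png

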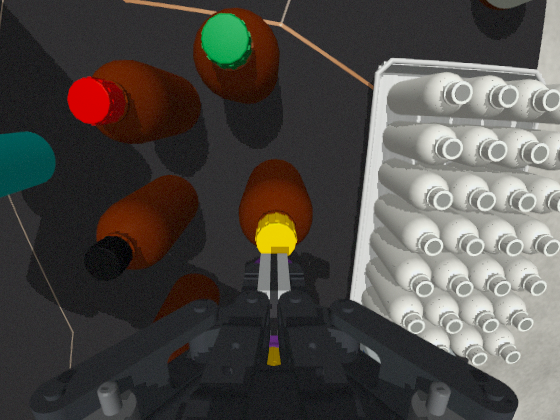

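The wrist view shows the yellow cap on its amber bottle at about (276,238), partly behind the fingertips. The neighbours are green (226,40), red (97,100) and black (108,258), all clear. The cap centre agrees with (612,-254).

Emit:
carry_out --commands "0 -0.4 0 0 0 0 0;0 -0.4 0 0 0 0 0;0 0 -0.2 0 0 0 0;0 0 -0.3 0 0 0 0;0 0 -0.4 0 0 0 0;0 0 -0.4 0 0 0 0;0 0 -0.4 0 0 0 0;0 0 -0.3 0 0 0 0;0 0 -0.2 0 0 0 0;0 0 0 0 0 0 0;0 0 0 0 0 0 0;0 0 0 0 0 0 0;0 0 0 0 0 0 0;0 0 0 0 0 0 0"

```text
clock: 11.2
ee_pos: [612.1, -254.1, 222.5]
ee_rot: [180.0, 0.0, 90.0]
contact_force: [0.7, -0.1, -0.3]
gripper_width: -0.002
finger_force: 0.0
```

Emit:
carry_out --commands "0 0 0 0 0 0 0;0 0 0 0 0 0 0;0 0 0 0 0 0 0;0 0 0 0 0 0 0;0 0 0 0 0 0 0;0 0 0 0 0 0 0;0 0 0 0 0 0 0;0 0 0 0 0 0 0;0 0 0 0 0 0 0;0 0 0 0 0 0 0;0 0 0 0 0 0 0;0 0 0 0 0 0 0;0 0 0 0 0 0 0;0 0 0 0 0 0 0;0 0 0 0 0 0 0"

```text
clock: 12.7
ee_pos: [612.0, -254.0, 222.3]
ee_rot: [180.0, 0.0, 90.0]
contact_force: [-0.1, 0.5, 0.1]
gripper_width: 0.001
finger_force: 0.0
```

Run:
```python
from plant import read_state, viewer
import cv2,numpy as np
print(read_state()["ee_pos"])
a=[]
for n,(x,y) in (("scene",(180,170)),("side",(398,220))):
    a.append(cv2.resize(viewer.camera(n)["img"][y-60:y+60,x-60:x+60,::-1],(390,390),interpolation=2))
cv2.imwrite("pics/fin.png",np.hstack(a))
```

```text
[ 611.97729061 -254.02285496  222.32054147]
```

View pics/fin.png

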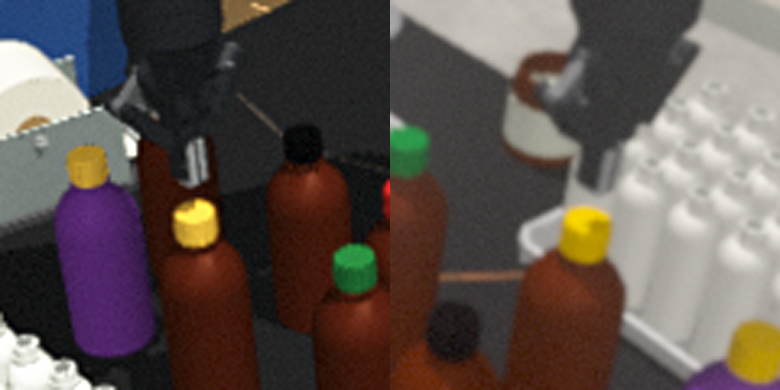

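Both crops show the closed tip just above the yellow cap of the amber bottle, with a visible gap: the tip is at (195,185) over the cap at (195,220) on the left, and at (600,190) over (585,235) on the right. I hand the job in.

```bash
python3 -c "
from plant import order
print(order.close_job())"
```

```text
the job is handed in; nothing more can be done
None
```

I held the tip still over the tare sensor for about 2 s, then moved to the amber bottle's yellow cap and handed the job in with the tip about 26 mm above it; I saw no contact and kept clear of the units sensor, but no verdict came back.

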